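Seat an optical filter in its mount and swing the retaining clip over it

ROBOT

A 7-joint arm with a two-finger parallel gripper is mounted at the origin on a cart in front of the work surface, level with it; the furniture and walls round the work are solid. World frame = base frame: x ahead of the robot, y to its left, z up, the work surface at z = 0. Lengths are in mm, angles in rad, forces in N, time in s.
With the tool pointing down it reaches from about 400 to 875 mm from the base axis. Payload 4.4 kg.
Tool frame: the origin (TCP) lies at the very end of the fingers, on their centre line; the grasp point (between the pads) lies 19 mm behind it; z points along the fingers, y is the line along which they close (so a half turn about z gives the same grasp; the last joint's range is limited). The gripper opens to 85 mm and grips with 20 to 120 N. Pads are 22 mm wide; open, the fingers measure 114 mm over their backs; the gripper's body (76 mm by 85 mm) begins 54 mm behind the grasp point. The pads swing forward as they close: fully open they stand 13 mm farther back than shut.
Start: joints at [1.075, 0.628, 0.038, 1.517, -0.027, 0.996, -0.02], TCP at [270.876, -590.884, 231.313] pointing down, gripper open.
Joint ranges: [-3.06, 3.06], [-0.37, 2.12], [-1.25, 1.32], [0.18, 2.47], [-1.1, 4.24], [0.23, 1.98], [-2.94, 2.94]. Speed limits (rad/s): [2.57, 2.57, 3.14, 3.14, 3.14, 3.14, 3.14].

INTERFACE

Orientations are given as [roll, pitch, yaw] about the fixed x, y, z axes, in that order (R = Rz(yaw) Ry(pitch) Rx(roll)).
In Python, from cell import sensors, get_image, camera_params, order gives the robot as it stands.
- The arm moves only by the shell command python3 -m inch 'ROWS' [OPENING]. ROWS is JSON, a list that holds one entry, the list of rows, each a list of 4 numbers: the shift along the tool's x, y, z in cm, then the turn about the tool's z in degrees. A call has 1 to 8 rows; each row is the pose to reach, as a shift and turn from the pose commanded when the call began, along the tool's axes at that moment; what a row does not reach only later rows make up. A row lasts 1/12 s, in which the tool goes at most 41.7 mm and 7.16 degrees, less where a joint would pass 70% of its speed; a pose out of reach is approached as far as the arm can. A call with a gripper value outside its range is refused whole. OPENING is the finger opening in cm, from 0 to 8.54, set as the call begins (- or left out, the last holds). The fingers move at their own pace and stop on an object; the grip force is fixed at half the most. Time passes only in rows, so rows that repeat a pose let the fingers close. It gives the time, the measured TCP pose, the force, the opening and the grip force at its end, in the units of the state.
- sensors.read_state(): the state, without advancing time (a new reading comes with each control period).
- get_image(name): name is "scene" or "top" or "wrist"; returns the picture (384x512x3 uint8, blue, green, red); there is no depth.
- camera_params(name): a dict with "mtx" (3x3 intrinsics, pixels), "D" ([k1, k2, p1, p2, k3] as OpenCV has them; the pictures are not rectified), "rvec" (rotation vector, rad) and "tvec" (3), from world to camera coordinates, as OpenCV has them. Camera axes: x right, y down, z forward; pixel columns grow to the right and rows downward; lengths in mm; the calibration is good to about 2 mm. A picture is of the moment at which its call begins: read the wrist's pose just before it. camera_params takes no time and is no camera call; for the wrist camera it gives the pose at the moment of the call.
- order.finish_job(): hands the job in; it is judged then, once.
The state is a dict: "clock": time; "qpos": joint angles; "qd": joint speeds; "tau": joint torques, N m; "eef_pos": TCP position; "tool_rot": TCP orientation; "force": force on the tool from outside, world axes, zero at the start; "torque": the same for the moment, N m; "width": finger opening in mm; "gripper_force": force on a finger pad.
Only numpy, scipy, OpenCV 4.12 (cv2) and the standard library are available. Lean on these libraries where they do the work, as an engineer would, in place of code of your own. Each camera call takes 0.05 s, during which the arm holds its last target. There are 200 camera calls.

TASK

Push the loose round filter across the top of the aluminium mount with the fingertips, without ever picking it up, until it drops into the round recess and lies flat on the bottom. Only then push the pin of the small steel clip so that the clip swings over the filter as far as it goes. Leave the mount's neighbours (tape roll, vial, slide box) undisturbed.

Things in the scene. Friction and masses are not known exactly. Their poses are not given: they have to be found in the camera images.
- mount: Bright aluminium block, fixed to the table, 90 x 150 x 22 mm (its x, y, z). Origin: centre of its underside; z up. Its flat top is 22 mm above the origin. In the half of the top towards its -y is a round recess, 44 mm in diameter and 8 mm deep; the filter starts on the plain +y half. Small bolt heads in the four corners are flush.
- seat (a point): Centre of the recess's flat bottom, 14 mm above the mount's underside and 8 mm below its top; at x -5 mm, y -35 mm in the mount's frame. The dark 29 mm circle drawn on the bottom is only a marking.
- filter: Loose dark disc with a pale glass face, 40 mm in diameter, 6 mm thick, about 40 g, lying flat on top of the mount. Origin: centre of its underside; z is its axis. It slides freely; in the recess it has 2 mm of play all round and its top lies 2 mm below the mount's top.
- clip_pivot (a point): Point on the mount's top under the clip's vertical hinge axis, at x +32 mm, y -35 mm in the mount's frame, beyond the recess.
- clip_pin (a point): Middle (half-way up) of the upright steel pin on the clip, which is the place to push it: pin 8 mm in diameter, 16 mm tall, standing on the clip's flat arm; its axis is 24 mm from the hinge axis, its foot 5.5 mm and its top 21.5 mm above the mount's top. The arm is 12 mm wide, 4 mm thick, reaches 30 mm from the hinge axis and passes 1.5 mm above the mount's top. A capped hinge screw on the pivot, 9 mm in diameter, tops out 8.5 mm above the mount's top.
- clip (a joint): Angle of the clip in rad, 0 to 1.9. 0: shut against its stop, the arm points from the pivot along the mount's -x, over the recess. Positive values are open, turned counter-clockwise as seen from above, so that at 1.57 the arm points along the mount's -y, clear of the recess. It starts open between 1.1 and 1.8, stays where it is left, and takes about 1.3 N at the pin to turn.
- tape: Bystander: roll of white tape lying flat, 60 mm in diameter, 19 mm tall; origin at the centre of its underside.
- vial: Bystander: small capped vial standing upright, 13 mm in diameter, 45 mm tall; origin at the centre of its underside. The tape and the vial stand at the two ends of the mount, either way round.
- slides: Bystander: black cardboard slide box, 62 x 107 x 36 mm, on the table to the left of the mount; origin at the centre of its underside.
Mind the look-alikes: they are no part of the job. What is shaped like the filter but green or orange is not meant.

How it is judged:
By the outcome, as a careful person would: the job done as asked, in the order asked, and still so for the second after the job is handed in, with the robot touching nothing.
It also fails if it takes over 48 s, if anything falls off the work surface, if the arm or the gripper's body presses on something with over 40 N, if the wrist force passes 120 N, or if a joint passes its speed limit or range.

## Working session

There is one attempt and no reset: what is moved stays moved. The work goes in short steps, Python scripts to look and compute and a shell command to move; the robot and the scene stay as the last step left them, time stands still between calls to the robot, and variables do not carry over. Pictures are saved under pics/ and viewed, at most 10 in all, crops included, and the job is handed in when it is done.

```bash
mkdir -p pics; ls
python3 - <<'E'
from cell import sensors,get_image,camera_params
import cv2,numpy as np
s=sensors.read_state();print({k:np.round(v,3).tolist() for k,v in s.items()})
for n in("top","scene"):
    cv2.imwrite(f"pics/{n}0.png",get_image(n));p=camera_params(n)
    R=cv2.Rodrigues(np.array(p["rvec"]))[0];print(n,(-R.T@np.array(p["tvec"]).ravel()).round(),R.round(2).tolist(),np.array(p["mtx"]).round(0).tolist())
E
```

```text
pics
{'clock': 0.0, 'qpos': [1.075, 0.629, 0.038, 1.518, -0.027, 0.996, -0.02], 'qd': [-0.0, 0.0, -0.001, 0.001, 0.002, 0.001, -0.001], 'tau': [-0.0, -56.34, 1.226, -19.344, 0.011, 0.01, -0.0], 'eef_pos': [270.619, -590.298, 230.382], 'tool_rot': [-3.14, -0.0, 0.43], 'force': [0.794, 0.161, 0.065], 'torque': [-0.012, 0.017, -0.015], 'gripper_force': 0.0, 'width': 85.063}
top [300.  49. 875.] [[-0.01, -1.0, -0.02], [-0.98, 0.01, -0.19], [0.19, 0.01, -0.98]] [[360.0, 0.0, 253.0], [0.0, 360.0, 188.0], [0.0, 0.0, 1.0]]
scene [ 84. 724. 838.] [[-0.86, -0.51, 0.01], [-0.37, 0.61, -0.7], [0.35, -0.61, -0.71]] [[464.0, 0.0, 254.0], [0.0, 464.0, 189.0], [0.0, 0.0, 1.0]]
```

View pics/top0.png

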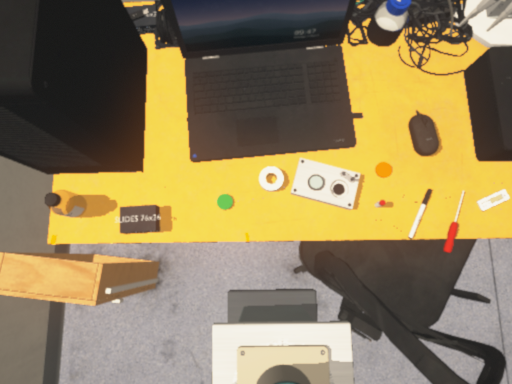

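View pics/scene0.png

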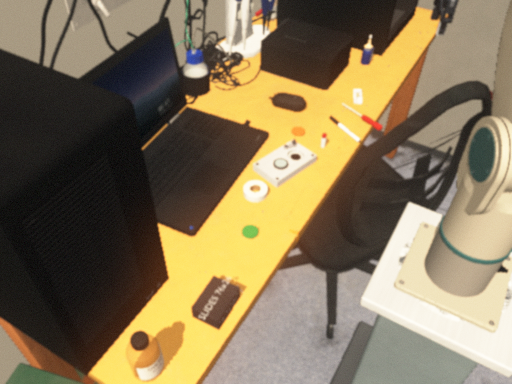

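The top view shows the mount around (327,183), tape at (271,178), vial at (380,204), slide box at (140,218), and green/orange decoys. I'll zoom in on the mount and measure its corners.

```bash
cat > h.py <<'E'
import cv2,numpy as np
from cell import sensors,get_image,camera_params
def ray(p,uv,z):
    R=cv2.Rodrigues(np.array(p["rvec"],float))[0];t=np.array(p["tvec"],float).ravel()
    n=cv2.undistortPoints(np.array(uv,float).reshape(-1,1,2),np.array(p["mtx"]),np.array(p["D"])).reshape(-1,2)
    d=np.c_[n,np.ones(len(n))]@R; c=-R.T@t
    return (c+d*((z-c[2])/d[:,2])[:,None])[:,:2]
def proj(p,X):
    return cv2.projectPoints(np.array(X,float).reshape(-1,1,3),np.array(p["rvec"],float),np.array(p["tvec"],float),np.array(p["mtx"]),np.array(p["D"]))[0].reshape(-1,2)
E
python3 - <<'E'
from h import *
im=cv2.imread("pics/top0.png");p=camera_params("top")
hsv=cv2.cvtColor(im,cv2.COLOR_BGR2HSV)
m=((hsv[...,1]<90)&(hsv[...,2]>110)).astype(np.uint8)
r=np.zeros_like(m);r[150:215,287:370]=1;m*=r
cs,_=cv2.findContours(m,cv2.RETR_EXTERNAL,cv2.CHAIN_APPROX_NONE)
c=max(cs,key=cv2.contourArea)
w=ray(p,c.reshape(-1,2),22).astype(np.float32)
print(cv2.minAreaRect(w),cv2.boxPoints(cv2.minAreaRect(w)).round(1).tolist())
for n,uv,z in(("tape",(271,178),10),("vial",(381,204),20),("slides",(140,219),36),("recess?",(317,182),14),("filter?",(339,188),28)): print(n,ray(p,uv,z).round(1))
a=cv2.resize(im[150:220,280:400],None,fx=5,fy=5,interpolation=cv2.INTER_CUBIC)
s=cv2.imread("pics/scene0.png");b=cv2.resize(s[125:205,235:335],None,fx=5,fy=5,interpolation=cv2.INTER_CUBIC)
b=b[:,:600][:240] if 0 else cv2.resize(b,(300,240))
o=np.zeros((590,600,3),np.uint8);o[:350]=a;o[350:590,:300]=b
cv2.imwrite("pics/z0.png",o)
E
```

```text
((473.5340881347656, -113.68855285644531), (151.763427734375, 93.37925720214844), 73.82381439208984) [[407.6000061035156, -173.60000610351562], [497.20001220703125, -199.60000610351562], [539.5, -53.79999923706055], [449.79998779296875, -27.799999237060547]]
tape [[489.8  16.3]]
vial [[ 420.3 -244.2]]
slides [[390.2 326.5]]
recess? [[477.3 -95.4]]
filter? [[ 459.1 -144.7]]
```

View pics/z0.png

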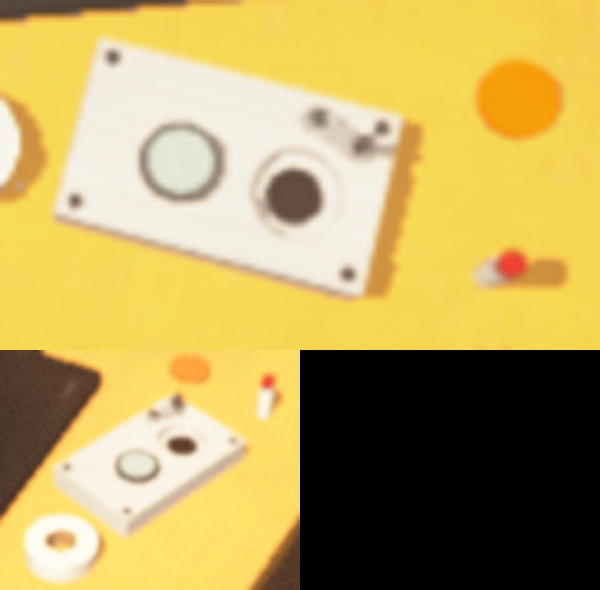

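The filter (pale face) is at crop (181,161) and the recess at (294,196). The clip is open with its pivot at (320,118) and pin near (362,146). The mount's +y points to world (0.278, 0.961), yaw about -0.28. I'll hover over it and look from close by.

```bash
python3 -m inch '[[[38,-35,3,-49],[38,-35,3,-49],[38,-35,3,-49],[38,-35,3,-49],[38,-35,3,-49],[38,-35,3,-49],[38,-35,3,-49],[38,-35,3,-49]]]' 2.4
python3 - <<'E'
from h import *
s=sensors.read_state();print(s["eef_pos"],s["tool_rot"],s["width"],s["qpos"])
E
```

```text
clock: 0.77
eef_pos: [399.6, -282.1, 211.8]
tool_rot: [-3.141, -0.0, 1.289]
force: [1.6, -0.4, -0.1]
width: 23.9
gripper_force: 0.0
[ 399.58151929 -282.05176179  211.78819119] [-3.14146258e+00 -3.94882515e-04  1.28903212e+00] 23.94119098827793 [ 0.71325422  0.43401971 -0.21703065  1.97374197  0.13308039  0.74746371
  0.13614799]
```

```bash
python3 -m inch '[[[19,2,2,0],[19,2,2,0],[19,2,2,0],[19,2,2,0],[19,2,2,0],[19,2,2,0],[19,2,2,0]]]'
python3 - <<'E'
from h import *
p=camera_params("wrist");im=get_image("wrist");s=sensors.read_state();print(s["eef_pos"],s["tool_rot"])
cv2.imwrite("pics/w1.png",im);np.save("w1p.npy",p,allow_pickle=True)
R=cv2.Rodrigues(np.array(p["rvec"]))[0];print(-R.T@np.array(p["tvec"]).ravel(),R.round(2).tolist())
for q in[(474,-94,28),(459,-145,14),(494,-156,30)]:print(q,proj(p,q).round())
E
```

```text
clock: 1.35
eef_pos: [472.4, -105.5, 191.7]
tool_rot: [-3.141, -0.0, 1.289]
force: [0.1, -0.5, 0.2]
width: 23.9
gripper_force: 0.0
[ 471.85887963 -107.32379409  191.70445507] [-3.14067954e+00  6.16919187e-04  1.28600387e+00]
[495.91446752 -26.15699485 336.46784321] [[0.96, -0.28, -0.0], [-0.26, -0.91, 0.32], [-0.09, -0.3, -0.95]]
(474, -94, 28) [[252. 168.]]
(459, -145, 14) [[252. 211.]]
(494, -156, 30) [[285. 216.]]
```

View pics/w1.png

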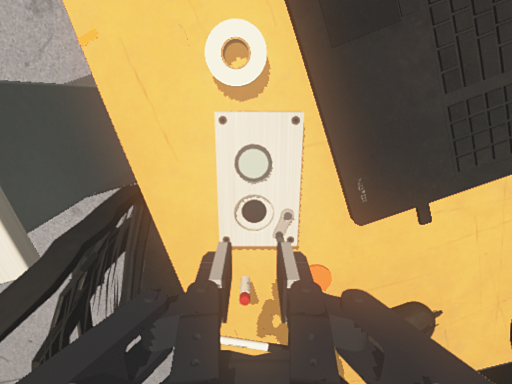

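Wrist view: filter at (253,163), recess at (254,212), hinge at (288,216), pin end near (280,238), fingers below the mount. Measuring precisely.

Run:
```python
from h import *
im=cv2.imread("pics/w1.png");p=np.load("w1p.npy",allow_pickle=True).item()
hsv=cv2.cvtColor(im,cv2.COLOR_BGR2HSV);g=cv2.cvtColor(im,cv2.COLOR_BGR2GRAY)
m=(hsv[...,1]<80).astype(np.uint8);r=np.zeros_like(m);r[105:232,205:312]=1
cs,_=cv2.findContours(m*r,cv2.RETR_EXTERNAL,cv2.CHAIN_APPROX_NONE);c=max(cs,key=cv2.contourArea)
w=ray(p,c.reshape(-1,2),22).astype(np.float32);rc=cv2.minAreaRect(w);B=cv2.boxPoints(rc);print(rc,B.round(1).tolist())
# dark blobs on mount
for n,(x0,x1,y0,y1),th,z in(("filter",(228,278,140,188),140,28),("mark",(236,272,196,228),120,14)):
    mm=np.zeros_like(m);mm[y0:y1,x0:x1]=g[y0:y1,x0:x1]<th
    cs,_=cv2.findContours(mm,cv2.RETR_EXTERNAL,cv2.CHAIN_APPROX_NONE);c=max(cs,key=cv2.contourArea)
    w=ray(p,c.reshape(-1,2),z).astype(np.float32);print(n,cv2.minEnclosingCircle(w),cv2.fitEllipse(c)[:2])
cv2.imwrite("pics/w1z.png",cv2.resize(im[130:255,205:315],None,fx=4.7,fy=4.7,interpolation=cv2.INTER_CUBIC))
```

```text
((478.0543518066406, -104.39408111572266), (133.13893127441406, 90.91458129882812), 73.74007415771484) [[415.79998779296875, -155.60000610351562], [503.1000061035156, -181.0], [540.2999877929688, -53.20000076293945], [453.1000061035156, -27.799999237060547]]
filter ((476.90704345703125, -89.11198425292969), 19.661983489990234) ((253.099853515625, 162.6963653564453), (35.61406326293945, 36.10981750488281))
mark ((460.8509826660156, -146.18414306640625), 13.763982772827148) ((253.7456512451172, 210.8044891357422), (21.424707412719727, 22.909738540649414))
```

View pics/w1z.png

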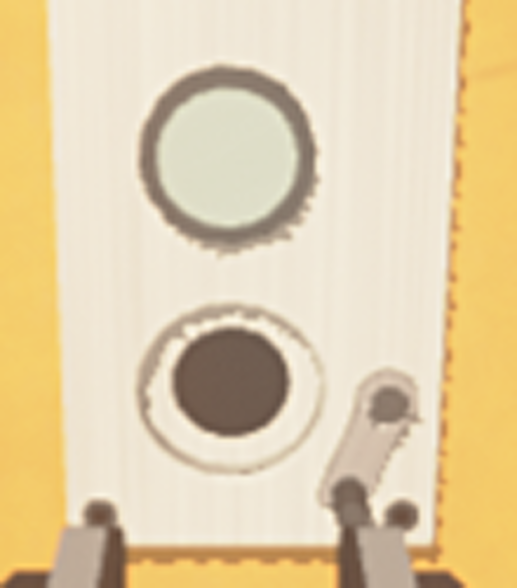

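```bash
python3 -m inch '[[[3,0,0,0],[5.8,0,1,0],[5.8,0,4,0],[5.8,0,8,0],[5.8,0,12,0],[5.8,0,15,0],[5.8,0,16,0],[5.8,0,16,0]]]' && python3 -m inch '[[[0,0,0,0],[0,0,0.2,0],[0,0,0.4,0],[0,0,0.4,0],[0,0,0.4,0]]]'
```

```text
clock: 2.07
eef_pos: [486.5, -53.2, 30.0]
tool_rot: [-3.137, 0.002, 1.283]
force: [1.0, 1.7, 0.1]
width: 24.1
gripper_force: 0.0
clock: 2.48
eef_pos: [489.2, -51.8, 29.0]
tool_rot: [3.14, -0.0, 1.285]
force: [-0.1, 0.1, 0.6]
width: 23.7
gripper_force: 0.0
```

```bash
for i in 1 2; do python3 -m inch '[[[0,0,0.15,0],[0,0,0.15,0],[0,0,0.15,0]]]'|egrep 'eef|force:'; done; python3 -m inch '[[[0,0,0.1,0],[0,0,0.1,0]]]'|egrep 'eef|force:'
```

```text
eef_pos: [488.6, -51.6, 26.6]
force: [-0.6, -0.3, -1.1]
gripper_force: 0.0
eef_pos: [488.4, -51.6, 24.8]
force: [0.3, -0.2, 0.3]
gripper_force: 0.0
eef_pos: [488.5, -51.6, 23.8]
force: [-0.0, 0.2, -0.5]
gripper_force: 0.0
```

```bash
for i in 1 2 3; do python3 -m inch '[[[0,0,0.1,0],[0,0,0.1,0],[0,0,0.1,0]]]'|egrep 'eef|force:'|grep -v gripper; done
```

```text
eef_pos: [488.5, -51.6, 22.9]
force: [1.2, 0.0, 0.2]
eef_pos: [488.7, -51.6, 22.1]
force: [-0.2, -0.9, 1.7]
eef_pos: [488.7, -51.6, 22.0]
force: [-1.7, 0.5, 12.3]
```

```bash
python3 -m inch '[[[0,-0.1,-0.3,0],[-0.5,-0.1,-0.3,0],[-0.9,-0.1,-0.3,0],[-1.2,-0.1,-0.3,0],[-1.5,-0.1,-0.3,0],[-1.8,-0.1,-0.3,0],[-2.1,-0.1,-0.3,0],[-2.4,-0.1,-0.3,0]]]'; python3 -m inch '[[[-0.3,0,0,0],[-0.6,0,0,0],[-0.9,0,0,0],[-1.2,0,0,0],[-1.5,0,0,0],[-1.8,0,0,0],[-2.1,0,0,0],[-2.1,0,0,0]]]';python3 - <<'E'
from h import *
im=get_image("wrist");p=camera_params("wrist");s=sensors.read_state();print(s["eef_pos"],s["force"])
cv2.imwrite("pics/w2.png",im);print(proj(p,(460.5,-146,22)))
E
```

```text
clock: 4.57
eef_pos: [480.7, -74.8, 23.9]
tool_rot: [-3.141, 0.0, 1.285]
force: [0.2, 1.2, -0.3]
width: 23.9
gripper_force: 0.1
clock: 5.23
eef_pos: [474.6, -95.4, 24.0]
tool_rot: [-3.141, 0.0, 1.284]
force: [-0.1, -0.7, -0.3]
width: 24.2
gripper_force: 0.0
[474.78666648 -95.01679023  24.00292855] [-0.01028536  0.92811385 -0.32639444]
[[254.38424904 331.01566846]]
```

View pics/w2.png

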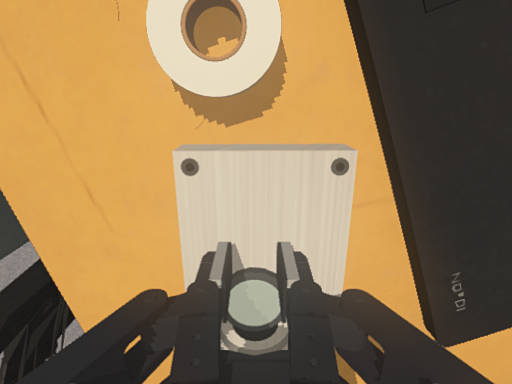

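The filter is cradled between the tips at (255,303), centred on the recess beyond it. I'll continue the push.

```bash
python3 -m inch '[[[-0.3,0,0,0],[-0.6,0,0,0],[-0.9,0,0,0],[-1.2,0,0,0],[-1.5,0,0,0],[-1.8,0,0,0],[-2.1,0,0,0],[-2.4,0,0,0]]]' | egrep 'eef|^force'; python3 -m inch '[[[-0.1,0,0,0],[-0.2,0,0,0],[-0.2,0,0,0]]]' | egrep 'eef|^force';python3 - <<'E'
from h import *
im=get_image("wrist");p=camera_params("wrist");s=sensors.read_state();print(s["eef_pos"],s["force"])
t=get_image("top");print(proj(p,[(460.5,-146,22),(460.5,-146,14)]))
cv2.imwrite("pics/w3.png",np.vstack([cv2.resize(im[230:384,160:360],(520,400)),cv2.resize(t[160:215,285:378],(338,200)).repeat(1,0) if 0 else cv2.copyMakeBorder(cv2.resize(t[160:215,285:378],(338,200)),0,0,0,182,0)]))
E
```

```text
eef_pos: [468.0, -117.9, 24.0]
force: [-0.2, -0.4, 0.1]
eef_pos: [467.5, -119.7, 24.0]
force: [0.4, 0.4, -0.2]
[ 467.5645436  -119.56405822   23.99096029] [ 0.15413202 -0.32540352 -0.40075283]
[[254.34748089 296.15382174]
 [254.32389318 287.89398578]]
```

View pics/w3.png

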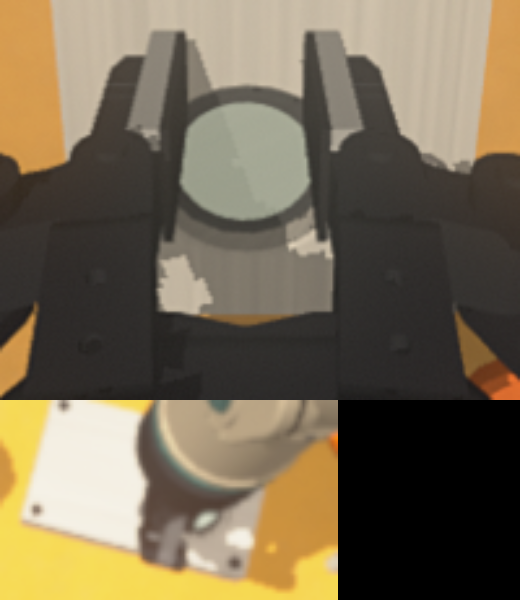

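It looks dropped: centre near px (254,291), and the recess outline is no longer visible. I'll lift off and check from the first vantage point.

```bash
python3 -m inch '[[[0.2,0,-1,0],[1.3,0,-4,0],[1.3,0,-8,0],[1.3,0,-12,0],[1.3,0,-16,0],[1.3,0,-16.8,0],[1.3,0,-16.8,0],[1.3,0,-16.8,0]]]' | egrep 'clock|eef|^force';python3 - <<'E'
from h import *
im=get_image("wrist");p=camera_params("wrist");s=sensors.read_state();print(s["eef_pos"])
g=cv2.cvtColor(im,cv2.COLOR_BGR2GRAY)
q=proj(p,[(460.5,-146,20),(494.5,-156.2,30.5)]);print(q)
x,y=q[0].astype(int)
mm=np.zeros_like(g);mm[y-25:y+22,x-26:x+24]=(g[y-25:y+22,x-26:x+24]<150)
cs,_=cv2.findContours(mm,cv2.RETR_EXTERNAL,cv2.CHAIN_APPROX_NONE);c=max(cs,key=cv2.contourArea)
for z in(20,28):print(z,cv2.minEnclosingCircle(ray(p,c.reshape(-1,2),z).astype(np.float32)))
cv2.imwrite("pics/w4.png",cv2.resize(im[y-80:y+45,x-50:x+60],None,fx=4.7,fy=4.7,interpolation=cv2.INTER_CUBIC));print("crop origin",x-50,y-80);np.save("w4p.npy",p,allow_pickle=True)
E
```

```text
clock: 6.97
eef_pos: [471.1, -107.0, 192.4]
force: [-0.5, 0.2, 0.2]
[ 470.29921399 -106.90102757  191.32944036]
[[255.15007565 211.30581419]
 [287.51715651 214.95444086]]
20 ((459.6056213378906, -142.669677734375), 20.22550392150879)
28 ((460.482177734375, -139.75628662109375), 19.713668823242188)
crop origin 205 131
```

View pics/w4.png

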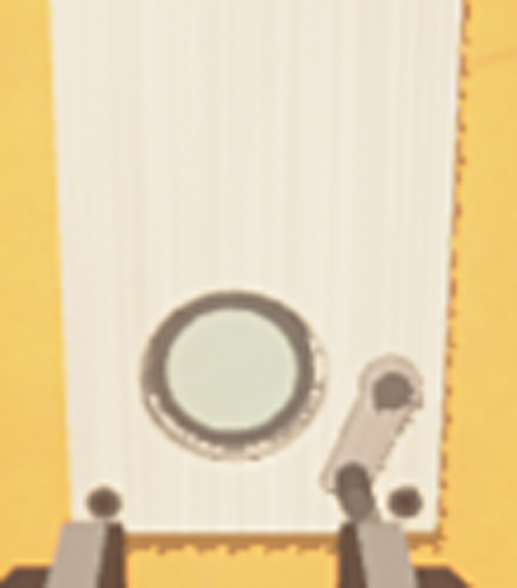

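The filter lies within the recess ring, whose outline shows all round. The pale face's aspect of 0.93 matches a flat disc at this view angle. Next I'll work out the pin position in the tool axes.

Run:
```python
from h import *
p=np.load("w4p.npy",allow_pickle=True).item()
o=np.array([205,131]);pv=ray(p,o+np.array([391,390])/4.7,30.5)[0];pt=ray(p,o+np.array([350,470])/4.7,43.5)[0]
a=1.286;ey=np.array([np.cos(a),np.sin(a)]);ex=np.array([np.sin(a),-np.cos(a)])
seat=np.array([460.5,-146]);M=lambda w:np.round([(w-seat)@ex-5,(w-seat)@ey-35],1)
print("pivot",pv,M(pv),"pin",pt,M(pt),np.hypot(*(pt-pv)),"tcp",M(np.array(sensors.read_state()["eef_pos"][:2])),M(np.array([459.6,-142.7])))
```

```text
pivot [ 495.49488104 -155.29206342] [ 31.2 -34.1] pin [ 481.64071435 -166.23199934] [ 21.  -48.5] 17.65276557712098 tcp [-6.6  5.3] [ -6.8 -32.1]
```

```bash
python3 -m inch '[[[-3.5,0.7,0,0],[-7,1.4,0,0],[-9.5,1.9,0.5,0],[-9.5,1.9,4,0],[-9.5,1.9,8,0],[-9.5,1.9,12,0],[-9.5,1.9,14.5,0],[-9.5,1.9,14.5,0]]]' 0; python3 -m inch '[[[0,0,0,0],[0,0,0.6,0],[0,0,1.1,0],[0,0,1.1,0]]]'
python3 - <<'E'
from h import *
s=sensors.read_state();w=np.array(s["eef_pos"]);a=1.286;ey=np.array([np.cos(a),np.sin(a)]);ex=np.array([np.sin(a),-np.cos(a)]);d=w[:2]-[460.5,-146];print(d@ex-5,d@ey-35,w[2],s["force"],s["width"])
E
```

```text
clock: 7.68
eef_pos: [457.4, -201.4, 40.7]
tool_rot: [-3.128, -0.001, 1.286]
force: [0.2, -0.5, -0.7]
width: -0.1
gripper_force: 0.0
clock: 8.02
eef_pos: [463.1, -203.7, 36.4]
tool_rot: [3.14, 0.0, 1.285]
force: [-0.6, 0.2, 0.9]
width: -0.1
gripper_force: 0.0
13.685940786904247 -89.62904458118524 36.42938862048939 [-0.60489722  0.21147015  0.85695553] -0.0775528738424914
```

```bash
python3 -m inch '[[[0.6,-0.2,0.15,0],[1.2,-0.2,0.15,0],[1.5,-0.2,0.15,0],[1.8,-0.2,0.15,0],[2.1,-0.2,0.15,0],[2.4,-0.2,0.15,0],[2.7,-0.2,0.15,0],[3,-0.2,0.15,0]]]'|egrep 'eef|^force'; python3 -m inch '[[[0.2,0,0,0],[0.4,0,0,0],[0.6,0,0,0],[0.8,0,0,0],[0.8,0,0,0]]]'|egrep 'eef|^force'; python3 -m inch '[[[0.1,0,0,0],[0.2,0,0,0],[0.2,0,0,0]]]'|egrep 'eef|^force'
```

```text
eef_pos: [464.3, -178.5, 34.4]
force: [-10.1, -12.1, 6.0]
eef_pos: [460.0, -171.0, 33.6]
force: [-14.9, -9.5, 3.3]
eef_pos: [459.6, -167.2, 33.2]
force: [-17.3, -6.5, 5.9]
```

```bash
python3 -m inch '[[[-1,0,0,0],[-2,0,0,0],[-3,0,0,0],[-4.2,0,0,0],[-4.2,0,0,0]]]'|egrep 'eef|^force'
python3 - <<'E'
from h import *
im=get_image("wrist");p=camera_params("wrist");s=get_image("scene");w=sensors.read_state()["eef_pos"];print(w)
print(proj(p,[(494.5,-156.2,30.5),(460.5,-146,22)]))
a=cv2.resize(im[150:384,130:400],(540,468));b=cv2.resize(s[125:185,250:340],(540,360))
cv2.imwrite("pics/w5.png",np.vstack([a,b])[:]) if 0 else cv2.imwrite("pics/w5.png",np.hstack([cv2.resize(a,(440,381)),cv2.resize(b,(360,381))]))
E
```

```text
eef_pos: [460.4, -208.0, 34.7]
force: [-0.3, -0.4, 0.2]
[ 461.03245999 -205.27412908   34.70234847]
[[289.17543597 149.52538796]
 [219.75300271 146.65856523]]
```

View pics/w5.png

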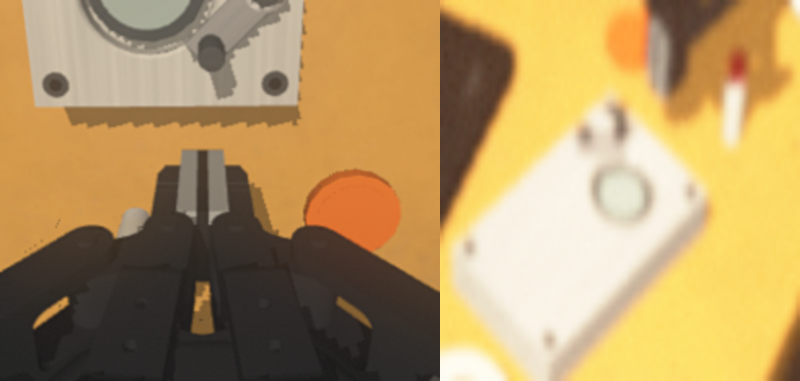

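The closed tips are only about 13 mm wide and were off the pin's side. The clip has turned to about 0.8 rad, with its pin at crop (210,50), and the filter is still seated. Re-measuring the pin.

Run:
```python
from h import *
p=camera_params("wrist");w=sensors.read_state()["eef_pos"]
a=1.286;ey=np.array([np.cos(a),np.sin(a)]);ex=np.array([np.sin(a),-np.cos(a)])
M=lambda q:np.round([(q-np.array([460.5,-146]))@ex-5,(q-np.array([460.5,-146]))@ey-35],1)
f=270/440
for n,c,z in(("top",(211,57),43.5),("foot",(209,40),27.5),("corner+x-y",(300,106),22),("corner-x-y",(34,106),22)):print(n,M(ray(p,(130+c[0]*f,150+c[1]*f),z)[0]))
print("tcp",M(w[:2]),w[2])
for th in(.6,.7,.8,.9):print(th,32-24*np.cos(th),-35-24*np.sin(th))
```

```text
top [ 15.3 -48.6]
foot [ 15.  -47.6]
corner+x-y [ 46.8 -72.6]
corner-x-y [-45.8 -72.4]
tcp [ 12.2 -91.7] 34.70234847076336
0.6 12.19194524216772 -48.55141936148085
0.7 13.643787505172277 -50.461224493704584
0.8 15.27903897566803 -52.21654618158855
0.9 17.081360761504055 -53.7998458310596
```

```bash
python3 -m inch '[[[0.8,0,0,0],[1.6,0,0,0],[2.2,0,0,0],[2.5,0,0,0],[2.8,0,0,0],[3.1,0,0,0],[3.3,0,0,0],[3.3,0,0,0]]]'|egrep 'eef|^force'; python3 -m inch '[[[0.2,0,0,0],[0.4,0,0,0],[0.6,0,0,0],[0.6,0,0,0]]]'|egrep 'eef|^force'
python3 - <<'E'
from h import *
a=1.286;ey=np.array([np.cos(a),np.sin(a)]);ex=np.array([np.sin(a),-np.cos(a)]);s=sensors.read_state();d=s["eef_pos"][:2]-np.array([460.5,-146]);print(d@ex-5,d@ey-35,s["force"][:2]@ex,s["force"][:2]@ey)
E
```

```text
eef_pos: [467.5, -172.8, 34.1]
force: [-2.7, -1.7, -1.0]
eef_pos: [472.0, -166.5, 34.6]
force: [-0.3, -0.7, 0.6]
11.827090118125579 -51.473271191911856 -0.10434383415637076 -0.7363890770885083
```

Pushing smoothly now with low force. I'll continue in small steps until the stop.

```bash
for i in 1 2 3; do python3 -m inch '[[[0.1,0,0,0],[0.2,0,0,0],[0.2,0,0,0]]]'|egrep 'eef|^force'; done
```

```text
eef_pos: [472.3, -165.3, 34.6]
force: [-1.3, -0.9, 0.3]
eef_pos: [472.3, -165.0, 34.6]
force: [-2.4, -3.7, 1.1]
eef_pos: [472.3, -164.8, 34.6]
force: [-1.8, -8.5, 0.4]
```

Force rises with no further motion, so this is the stop. I'll back off, lift and check.

```bash
python3 -m inch '[[[-0.8,0,0,0],[-2,0,0,0],[-3,0,0,0],[-3,0,-4,0],[-3,0,-8,0],[-3,0,-12,0],[-3,0,-16,0],[-3,0,-16,0]]]'|egrep 'clock|eef|^force'; python3 -m inch '[[[2.5,-1,0,0],[5,-1.5,0,0],[7.5,-1.9,0,0],[8.5,-1.9,0,0],[8.5,-1.9,0,0],[8.5,-1.9,0,0],[8.5,-1.9,0,0]]]'|egrep 'clock|eef|^force'
python3 - <<'E'
from h import *
im=get_image("wrist");p=camera_params("wrist");t=get_image("top")
x,y=proj(p,(460.5,-146,20))[0].astype(int)
a=cv2.resize(im[y-60:y+45,x-55:x+65],(600,525),interpolation=cv2.INTER_CUBIC)
cv2.imwrite("pics/w6.png",a)
P=camera_params("top");hsv=cv2.cvtColor(t,cv2.COLOR_BGR2HSV)
red=(((hsv[...,0]<6)|(hsv[...,0]>174))&(hsv[...,1]>150)).astype(np.uint8);red[:190]=0;red[215:]=0;red[:,:370]=0;red[:,400:]=0
print("vial cap px",np.argwhere(red).mean(0)[::-1])
t0=cv2.imread("pics/top0.png");h0=cv2.cvtColor(t0,cv2.COLOR_BGR2HSV)
r0=(((h0[...,0]<6)|(h0[...,0]>174))&(h0[...,1]>150)).astype(np.uint8);r0[:190]=0;r0[215:]=0;r0[:,:370]=0;r0[:,400:]=0
print(np.argwhere(r0).mean(0)[::-1])
print("tape/slides diff",np.abs(t.astype(int)-t0)[160:195,255:287].mean(),np.abs(t.astype(int)-t0)[200:235,115:165].mean())
E
```

```text
clock: 12.28
eef_pos: [469.3, -191.6, 201.5]
force: [1.1, 0.7, -0.5]
clock: 12.87
eef_pos: [470.1, -105.2, 194.4]
force: [0.1, -0.6, -0.1]
vial cap px [381.88235294 202.58823529]
[381.88235294 202.58823529]
tape/slides diff 0.23541666666666666 0.3516190476190476
```

View pics/w6.png

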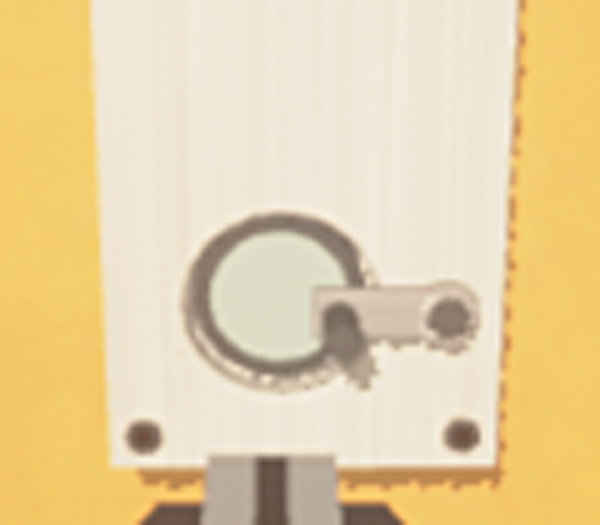

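The arm lies along the mount's -x, from hinge (450,317) to arm end (315,312), over the seated filter. The bystanders are unchanged, so I'm handing in.

```bash
python3 -c "
from cell import order;print(order.finish_job())"
```

```text
the job is handed in; nothing more can be done
None
```

The job is handed in: the final picture shows the filter flat in the recess and the clip swung shut over it to its stop, and the tape, vial and slide box have not moved (about 13 s used; one off-line push on the pin had to be redone).

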